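Push in the cell changer, shut the lid and start the spectrophotometer

ROBOT

A 7-joint arm with a two-finger parallel gripper is mounted at the origin on the work surface. World frame = base frame: x ahead of the robot, y to its left, z up, the work surface at z = 0. Lengths are in m, angles in rad, forces in N, time in s.
With the tool pointing down it reaches from about 0.425 to 0.925 m from the base axis. Payload 6.8 kg.
Tool frame: the origin (TCP) lies at the very end of the fingers, on their centre line; the grasp point (between the pads) lies 19 mm behind it; z points along the fingers, y is the line along which they close (so a half turn about z gives the same grasp; the last joint's range is limited). The gripper opens to 85 mm and grips with 20 to 120 N. Pads are 22 mm wide; open, the fingers measure 114 mm over their backs; the gripper's body (76 mm by 85 mm) begins 54 mm behind the grasp point. The pads swing forward as they close: fully open they stand 13 mm farther back than shut.
Start: joints at [-1.349, 0.477, 0.022, 1.555, -0.011, 1.109, -0.083], TCP at [0.219, 0.639, 0.231] pointing down, gripper open.
Joint ranges: [-2.96, 2.96], [-0.34, 2.1], [-1.41, 1.46], [0.24, 2.44], [-1.37, 4.51], [0.17, 1.92], [-2.96, 2.96]. Speed limits (rad/s): [2.39, 2.39, 3.14, 3.14, 3.14, 3.14, 3.14].

INTERFACE

Orientations are given as a unit quaternion [w, x, y, z].
In Python, from station import readout, viewer, bot gives the robot as it stands. The module is installed in compiled form; this text tells all that it offers.
- The arm moves only by the shell command python3 -m handwheel 'ROWS' [FORCE]. ROWS is JSON, a list of rows, each a list of 3 entries, a list of its own where there are three numbers: the shift along the tool's x, y, z in mm, then the turn, a rotation vector about the tool's x, y, z in degrees, then the gripper command: -1 is fully open, 1 is shut, values between are in proportion. In form: [[[x, y, z], [ax, ay, az], grip], ...]. A call has 1 to 20 rows; each row is the pose to reach, as a shift and turn from the pose commanded when the call began, along the tool's axes at that moment; what a row does not reach only later rows make up. A row lasts 1/12 s, in which the tool goes at most 41.7 mm and 7.16 degrees, less where a joint would pass 70% of its speed; a pose out of reach is approached as far as the arm can. A call with a gripper value outside its range is refused whole. The fingers move at their own pace and stop on an object; FORCE is the grip in N (left out, the last holds). Time passes only in rows, so rows that repeat a pose let the fingers close. It gives the time, the measured TCP pose, the force and the opening at its end, in the units of the state.
- readout.get_obs(): the state, without advancing time (a new reading comes with each control period).
- viewer.read_camera(name): name is "scene" or "top" or "wrist"; returns a dict with "frame" (420x560x3 uint8, red, green, blue), "fx", "fy", "cx", "cy" (pixels), "dist" ([k1, k2, p1, p2, k3] as OpenCV has them; the pictures are not rectified), "rvec" (rotation vector, rad) and "tvec" (3), from world to camera coordinates, as OpenCV has them; the wrist camera has in their place "tool_from_camera" (4x4, takes a point from camera to tool coordinates, whose origin is the TCP and whose axes are the flange's). Camera axes: x right, y down, z forward; pixel columns grow to the right and rows downward; lengths in m; the calibration is good to about 2 mm. A picture is of the moment at which its call begins: read the wrist's pose just before it. There is no depth.
- bot.hand_in(): hands the job in, once; it reports no verdict.
Trained networks look in a picture, given as the dict that the camera call returned (one of the last four; its "shot" number tells which), for a name from the list of things; names that differ only in an ending like _2 or _b are one class to them, and where a whole thing is asked for, a point or a joint stands for the part that bears it (a point fixed in the world has none). Each returns a list of dicts, best first, with "score" (0 to 1); they miss things now and then, are a little off and sometimes report something else, mostly with a low value. They report only what shows in the picture. A call takes as long as a camera call.
- viewer.search_frame(picture, target): "rect" ([centre column, centre row, width, height] in pixels, round what is visible of it).
- viewer.outline_of(picture, target): "mask" (420x560 bool, what is visible of it) and "rect" ([centre column, centre row, width, height] in pixels, round what is visible of it).
The state is a dict: "t": time; "q": joint angles; "joint_vel": joint speeds; "joint_torque": joint torques, N m; "eef_pos": TCP position; "tool_rot": TCP orientation; "contact_force": force on the tool from outside, world axes, zero at the start; "torque": the same for the moment, N m; "gripper_width": opening from 0.0 (shut) to 1.0 (fully open).
Only numpy, scipy, OpenCV 4.12 (cv2) and the standard library are available. Lean on these libraries where they do the work, as an engineer would, in place of code of your own. Each camera call takes 0.05 s, during which the arm holds its last target. There are 200 camera calls.

TASK

Get the bench spectrophotometer measuring: with the fingertips, gently push the black knob of its cell changer all the way in and the open lid of the sample well fully shut, without slamming it or leaning on it, in whichever order suits; then press the green start key right down and let it come back up. Grip or lift nothing, keep the fingers off the cuvettes in the well, and leave the bottles, caps, rack, beaker and box around the instrument where they are.

Things in the scene. Friction and masses are not known exactly. Their poses are not given: they have to be found in the camera images.
- spectro: white bench spectrophotometer, fixed, 330 (x) x 400 (y) x 160 mm tall; origin at the centre of its underside, x from its front (robot side, x = -165) to its back, y left, z up. Front left (y 0 to 200): sample well, rim 120 mm high, under the lid. Front right: console sloping from 82 mm high at the front to 122 mm at x = +30, with display and keys. Behind x = +30: plain housing 160 mm tall
- lid (a joint): opening angle of the light-tight lid of the sample well, rad: 0 = fully shut (lying on the rim), 1.45 = wide open. The lid stays at any angle; its hinge friction takes about 1 to 3 N at the free edge to move it
- lid_hinge (a point): middle of the lid hinge line, which runs along the instrument y at 122 mm above the bench, level with the lid underside; the lid lies to the front of it
- lid_edge (a point): middle of the front (free) edge on the outer (top) face of the lid: a pale grey slab, 160 mm from hinge to free edge, 168 mm wide, 22 mm thick. Shut, its top face is 144 mm above the bench; open, its outer face looks up and to the back. A dark lip, 60 mm wide, stands 10 mm out from the free edge near the underside
- changer (a joint): how far the cell changer is pulled out towards the robot, m: 0 = fully home, 0.045 = fully out. It slides along the instrument x with about 2 N of friction and stops at a firm end stop at 0. Behind the wall, in the well, it is a black block with four capped clear cuvettes in a row (12.5 mm square, tops 101 mm above the bench) that ride with it
- changer_knob (a point): centre of the flat front face (robot side) of the black round push knob of the cell changer: 26 mm in diameter, 18 mm long, on an 8 mm steel rod that enters the front of the instrument 80 mm above the bench, at instrument y = +85 mm. Fully home this face stands 36 mm in front of the instrument front
- start_key (a joint): how far the start key is pressed in, m: 0 = up, 0.005 = fully down, which takes about 5 N; it springs back
- start_key_top (a point): centre of the top of the start key: the single big green square key, 26 x 26 mm, at the right of the keypad on the sloping console; its top stands 9 mm out of the console, which slopes 0.2 rad (front lower); the key travels square to that slope
- amber1: amber glass jar with a black screw cap, 60 mm across, 115 mm tall; loose bystander, origin at the centre of its underside
- amber2: amber glass jar with a black screw cap, 60 mm across, 125 mm tall; loose bystander, origin at the centre of its underside
- white: white plastic reagent bottle with a black cap, 80 mm across, 175 mm tall; loose bystander, origin at the centre of its underside
- beaker: empty glass beaker, 72 mm across, 90 mm tall; loose bystander, origin at the centre of its underside
- cap1: loose black screw cap, 48 mm across, 19 mm tall; loose bystander, origin at the centre of its underside
- cap2: loose black screw cap, 48 mm across, 19 mm tall; loose bystander, origin at the centre of its underside
- rack: blue cuvette rack, 130 x 50 x 32 mm, with clear cuvettes standing up to 52 mm; loose bystander, origin at the centre of its underside
- cellbox: white and blue cuvette box, 67 x 107 x 44 mm, lying on top of the instrument behind the lid (its underside at 160 mm); loose bystander, origin at the centre of its underside

How it is judged:
By the outcome, as a careful person would: the job done as asked, in the order asked, and still so for the second after the job is handed in, with the robot touching nothing.
It also fails if it takes over 54 s, if anything falls off the work surface, if the arm or the gripper's body presses on something with over 40 N, if the wrist force passes 120 N, or if a joint passes its speed limit or range.

## Working session

There is one attempt and no reset: what is moved stays moved. The work goes in short steps, Python scripts to look and compute and a shell command to move; the robot and the scene stay as the last step left them, time stands still between calls to the robot, and variables do not carry over. Pictures are saved under pics/ and viewed, on a budget of 10 in all, crops included, one or two more only if the job needs it, and the job is handed in when it is done.

```bash
mkdir -p pics; cat > h.py <<'E'
import numpy as np, cv2
from station import readout, viewer, bot
def K(p): return np.array([[p['fx'],0,p['cx']],[0,p['fy'],p['cy']],[0,0,1.]]), np.array(p['dist'],float)
def ray(p,uv):
    k,d=K(p); n=cv2.undistortPoints(np.array([[uv]],float),k,d)[0,0]
    R=cv2.Rodrigues(np.array(p['rvec'],float))[0]; t=np.array(p['tvec'],float)
    return -R.T@t, R.T@np.array([n[0],n[1],1.])
def onz(p,uv,z):
    c,d=ray(p,uv); return c+d*(z-c[2])/d[2]
def tri(rs):
    A=np.zeros((3,3));b=np.zeros(3)
    for c,d in rs:
        d=d/np.linalg.norm(d);M=np.eye(3)-np.outer(d,d);A+=M;b+=M@c
    return np.linalg.solve(A,b)
def proj(p,X):
    k,d=K(p); return cv2.projectPoints(np.array(X,float).reshape(-1,3),np.array(p['rvec'],float),np.array(p['tvec'],float),k,d)[0][:,0]
E
python3 - <<'E'
from h import *
o=readout.get_obs(); print(o['t'],o['eef_pos'],o['tool_rot'],o['contact_force'],o['gripper_width'])
P={n:viewer.read_camera(n) for n in('scene','top')}
for n,p in P.items():
    cv2.imwrite(f'pics/{n}0.png',p['frame'][:,:,::-1])
    print(n,ray(p,(280,210)))
    for t in ['spectro','lid','changer_knob','start_key_top','lid_edge','lid_hinge','amber1','amber2','white','beaker','cap1','rack','cellbox']:
        try: print(t,[(np.round(r['rect'],1).tolist(),round(r['score'],2)) for r in viewer.search_frame(p,t)[:3]])
        except Exception as e: print(t,e)
E
```

```text
0.0 [0.21841895 0.63803719 0.2303034 ] [-6.98635131e-05  1.64123693e-01  9.86439318e-01 -9.38826281e-04] [-1.02049635 -0.02525227 -0.0755119 ] 1.0009678457258748
scene (array([0.54109384, 0.58554829, 0.70894486]), array([ 0.0909114 , -0.71261323, -0.69589939]))
spectro [([221.7, 239.1, 227.9, 194.4], 0.72)]
lid [([242.2, 224.1, 70.3, 121.8], 0.74), ([332.6, 311.2, 22.3, 28.1], 0.22)]
changer_knob [([292.4, 266.7, 95.9, 26.4], 0.92)]
start_key_top [([290.9, 264.6, 95.5, 26.5], 0.21)]
lid_edge [([240.6, 222.3, 71.0, 119.6], 0.75), ([336.5, 200.4, 31.2, 51.4], 0.45)]
lid_hinge [([238.9, 222.9, 70.8, 122.1], 0.6), ([333.0, 311.0, 24.3, 31.3], 0.35)]
amber1 [([337.9, 201.2, 34.1, 51.4], 0.72), ([289.5, 353.1, 35.3, 68.1], 0.65), ([241.3, 221.2, 72.6, 119.5], 0.42)]
amber2 [([337.9, 201.2, 34.1, 51.4], 0.72), ([289.5, 353.1, 35.3, 68.1], 0.65), ([241.3, 221.2, 72.6, 119.5], 0.42)]
white [([371.5, 359.4, 58.3, 82.5], 0.81), ([291.9, 354.3, 36.9, 70.6], 0.25)]
beaker [([333.4, 164.4, 28.5, 44.9], 0.59)]
cap1 [([324.4, 237.2, 20.7, 20.6], 0.79), ([333.1, 309.1, 23.0, 28.3], 0.69)]
rack [([333
[... 383 characters left out ...]
start_key_top [([348.4, 196.5, 9.9, 8.6], 0.67)]
lid_edge [([245.1, 171.3, 77.4, 52.0], 0.57), ([318.6, 112.8, 48.7, 35.5], 0.52)]
lid_hinge [([244.6, 169.6, 82.2, 50.7], 0.68)]
amber1 [([335.1, 249.1, 24.6, 22.0], 0.76), ([180.4, 219.4, 31.9, 27.9], 0.65), ([276.3, 162.8, 179.2, 176.5], 0.35)]
amber2 [([335.1, 249.1, 24.6, 22.0], 0.76), ([180.4, 219.4, 31.9, 27.9], 0.65), ([276.3, 162.8, 179.2, 176.5], 0.35)]
white [([179.2, 273.3, 41.4, 32.8], 0.7)]
beaker [([391.6, 243.1, 33.2, 28.6], 0.59)]
cap1 [([304.1, 241.7, 19.8, 20.2], 0.56), ([230.2, 249.1, 16.4, 21.4], 0.49), ([379.7, 196.6, 26.8, 51.9], 0.26)]
rack [([377.8, 198.5, 26.1, 54.8], 0.97)]
cellbox [([318.4, 114.5, 51.1, 37.0], 0.82)]
```

```bash
python3 - <<'E'
import cv2
a=cv2.imread('pics/top0.png')[60:300,150:450]; cv2.imwrite('pics/topc.png',cv2.resize(a,None,fx=2.5,fy=2.5,interpolation=3))
b=cv2.imread('pics/scene0.png')[110:410,90:430]; cv2.imwrite('pics/scenec.png',cv2.resize(b,None,fx=2,fy=2,interpolation=3))
E
```

```text
(no output)
```

View pics/topc.png

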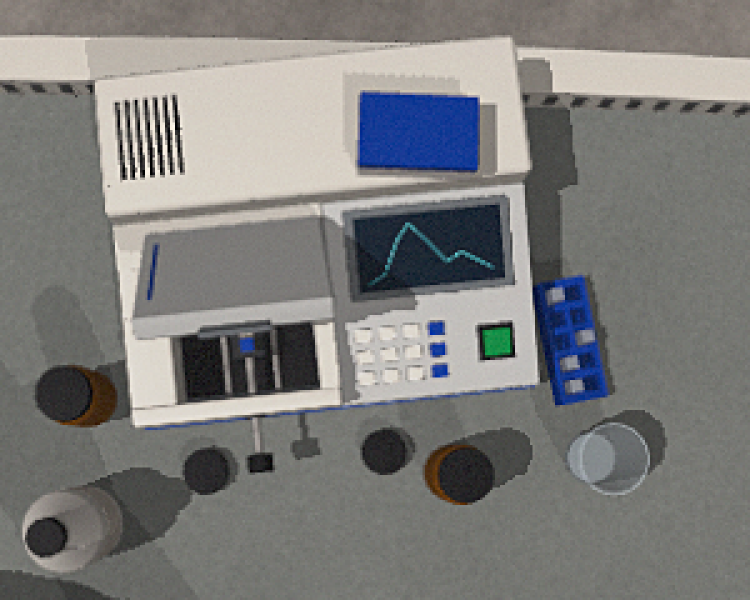

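View pics/scenec.png

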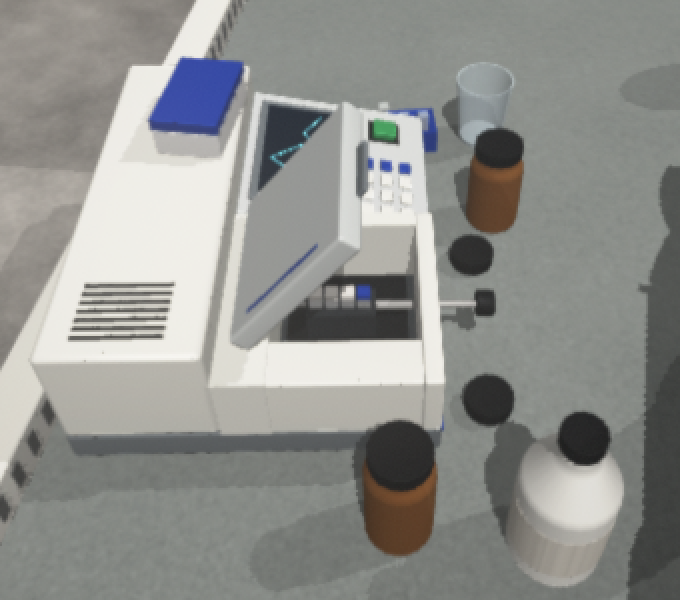

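The top picture shows the lid about half open (free edge at crop (138..332, ~310)), the knob pulled out at crop (260,462), and the green key at (496,341). The scene picture shows the same, with a cap on either side of the knob rod. I'll fit the instrument pose and the lid angle.

```bash
cat > fit.py <<'E'
from h import *
from scipy.optimize import least_squares
P={n:viewer.read_camera(n) for n in('scene','top')}
S=lambda u,v:(90+u/2,110+v/2); T=lambda u,v:(150+u/2.5,60+v/2.5)
C=[('top',(165,-200,160),T(515,38)),('top',(165,200,160),T(95,82)),('top',(-165,-200,82),T(538,384)),('top',(30,200,160),T(107,215)),('top',(30,-200,160),T(527,173)),
('scene',(165,200,160),S(35,360)),('scene',(165,-200,160),S(133,67)),('scene',(30,200,160),S(207,362)),('scene',(-165,200,120),S(440,385)),('top',(-165,200,120),T(133,410))]
# lid points: (a,b,ysign)
L=[('top',160,22,1,T(138,318)),('top',160,22,-1,T(332,298)),('scene',160,22,-1,S(345,104)),('scene',160,22,1,S(348,243)),('scene',0,22,1,S(234,335)),('top',160,0,1,T(134,335)),('top',160,0,-1,T(336,319))]
def W(x,X):
    X=np.array(X)/1000; c,s=np.cos(x[2]),np.sin(x[2]); return np.array([x[0]+c*X[0]-s*X[1],x[1]+s*X[0]+c*X[1],X[2]])
def lidp(x,a,b,y): c,s=np.cos(x[4]),np.sin(x[4]); return (x[3]*1000-a*c+b*s,x[5]*1000+84*y,122+a*s+b*c)
def f(x):
    r=[proj(P[n],W(x,X))[0]-uv for n,X,uv in C]+[proj(P[n],W(x,lidp(x,a,b,y)))[0]-uv for n,a,b,y,uv in L]
    return np.ravel(r)
r=least_squares(f,[.7,0,0,0,.9,.1],loss='soft_l1'); x=r.x
print('x',x.round(4)); print(f(x).reshape(-1,2).round(1).tolist())
k=tri([ray(P['top'],T(260,471)),ray(P['scene'],S(493,303))]); print('knob',k)
g=tri([ray(P['top'],T(496,340)),ray(P['scene'],S(384,130))]); print('key',g)
def B(w): d=w-np.array([x[0],x[1],0]); c,s=np.cos(x[2]),np.sin(x[2]); return np.array([c*d[0]+s*d[1],-s*d[0]+c*d[1],d[2]])
print('body knob',B(k),'key',B(g)); print('knob home',W(x,(-201,85,80)),'lid edge',W(x,lidp(x,160,22,0)),'hinge',W(x,lidp(x,0,0,0)))
for n,z,uv in [('capL',.019,T(208,470)),('capR',.019,T(385,450)),('amberR',.12,T(467,473)),('amberL',.12,T(64,393)),('white',.175,T(46,536)),('beaker',.09,T(610,457)),('boxfront',.204,T(420,170)),]:
    w=onz(P['top'],uv,z); print(n,w.round(3),'body',B(w).round(3))
np.save('x.npy',x)
E
python3 fit.py
```

```text
x [0.7253 0.0133 0.1303 0.009  0.8521 0.0832]
[[-0.5, -0.6], [-1.7, -1.1], [0.6, 1.7], [-1.7, 1.9], [2.1, 1.0], [-3.8, 0.0], [-0.8, -2.5], [-2.0, -2.4], [4.3, -1.1], [-1.1, 8.3], [-3.0, 1.3], [0.8, 0.6], [-0.3, -1.7], [-4.3, -1.2], [-7.9, 3.0], [0.5, 3.2], [-0.1, 1.0]]
knob [0.49921707 0.06818717 0.07889959]
key [ 0.63219543 -0.16039936  0.09305926]
body knob [-0.21705048  0.08375181  0.07889959] key [-0.11489937 -0.1601748   0.09305926]
knob home [0.51496932 0.0715102  0.08      ] lid edge [0.63541518 0.08545291 0.25691175] hinge [0.72344782 0.09698868 0.122     ]
capL [0.498 0.125 0.019] body [-0.211  0.141  0.019]
capR [ 0.523 -0.059  0.019] body [-0.21  -0.045  0.019]
amberR [ 0.503 -0.13   0.12 ] body [-0.239 -0.113  0.12 ]
amberL [0.57  0.255 0.12 ] body [-0.123  0.26   0.12 ]
white [0.439 0.254 0.175] body [-0.252  0.275  0.175]
beaker [ 0.521 -0.276  0.09 ] body [-0.24 -0.26  0.09]
boxfront [ 0.771 -0.072  0.204] body [ 0.034 -0.091  0.204]
```

```bash
cat >> h.py <<'E'
from scipy.spatial.transform import Rotation as Ro
def Rq(q): return Ro.from_quat([q[1],q[2],q[3],q[0]])
def goal(X,yaw,tilt=0.,frm=None):
    """print shift mm / rotvec deg for world TCP X, fingers down, tool x = -body x; tilt tips fingertips forward"""
    o=readout.get_obs(); R0=Rq(o['tool_rot']); p0=np.array(o['eef_pos'])
    c,s=np.cos(yaw),np.sin(yaw); bx=np.array([c,s,0]); z=np.array([0,0,-1.])*np.cos(tilt)+bx*np.sin(tilt)
    y=np.cross(z,-bx); y/=np.linalg.norm(y); R=Ro.from_matrix(np.c_[np.cross(y,z),y,z])
    print('shift',(R0.inv().apply(np.array(X)-p0)*1000).round(1),'rot',(R0.inv()*R).as_rotvec(degrees=True).round(1))
def wcam(o=None):
    o=readout.get_obs(); p=viewer.read_camera('wrist'); T=np.eye(4); T[:3,:3]=Rq(o['tool_rot']).as_matrix(); T[:3,3]=o['eef_pos']
    M=np.linalg.inv(T@np.array(p['tool_from_camera'])); p['rvec']=cv2.Rodrigues(M[:3,:3])[0].ravel(); p['tvec']=M[:3,3]; return p
E
python3 - <<'E'
from h import *
goal([.447,.0625,.30],.13)
p=viewer.read_camera('wrist'); print(np.round(p['tool_from_camera'],3), p['fx'])
E
```

```text
shift [-402.7 -471.1  -68.7] rot [  0.   -0.  -26.3]
[[-0.001 -0.954 -0.301  0.077]
 [ 1.    -0.001 -0.001  0.   ]
 [ 0.001 -0.301  0.954 -0.144]
 [ 0.     0.     0.     1.   ]] 331.93872040601184
```

```bash
python3 -m handwheel '[[[-30,-30,-69],[0,0,-7],1],[[-60,-65,-69],[0,0,-14],1],[[-403,-471,-69],[0,0,-26],1],[[-403,-471,-69],[0,0,-26],1],[[-403,-471,-69],[0,0,-26],1],[[-403,-471,-69],[0,0,-26],1],[[-403,-471,-69],[0,0,-26],1],[[-403,-471,-69],[0,0,-26],1],[[-403,-471,-69],[0,0,-26],1],[[-403,-471,-69],[0,0,-26],1],[[-403,-471,-69],[0,0,-26],1],[[-403,-471,-69],[0,0,-26],1],[[-403,-471,-69],[0,0,-26],1],[[-403,-471,-69],[0,0,-26],1],[[-403,-471,-69],[0,0,-26],1],[[-403,-471,-69],[0,0,-26],1],[[-403,-471,-69],[0,0,-26],1],[[-403,-471,-69],[0,0,-26],1],[[-403,-471,-69],[0,0,-26],1],[[-403,-471,-69],[0,0,-26],1]]'
python3 - <<'E'
from h import *
p=wcam(); np.save('w1.npy',p,allow_pickle=True)
cv2.imwrite('pics/w1.png',cv2.resize(p['frame'][:,:,::-1],(800,600)))
for t in ['changer_knob','start_key_top','lid']: print(t,[(np.round(r['rect'],1).tolist(),round(r['score'],2)) for r in viewer.search_frame(p,t)[:2]])
E
```

```text
t: 3.22
eef_pos: [0.4469, 0.064, 0.3002]
tool_rot: [-0.0, -0.063, 0.998, 0.0]
contact_force: [0.8, 1.1, 0.6]
gripper_width: 0.0
changer_knob [([279.4, 285.9, 23.1, 137.8], 0.64)]
start_key_top [([83.1, 306.4, 25.8, 22.6], 0.56)]
lid []
```

View pics/w1.png

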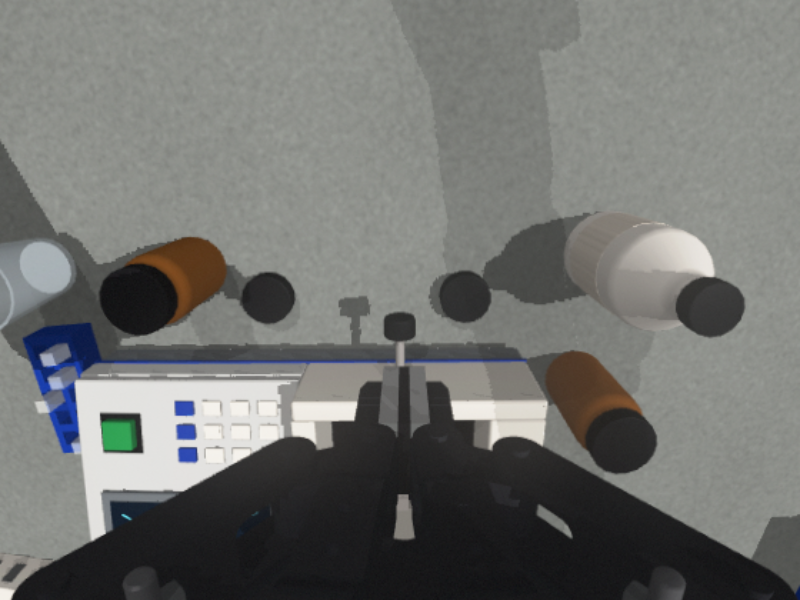

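The wrist view shows the knob at (400,327) and the green key at (119,434). Next I'll use this picture to refine the instrument pose.

```bash
python3 - <<'E'
from h import *
p=np.load('w1.npy',allow_pickle=True).item(); x=np.load('x.npy')
def W(X):
    X=np.array(X)/1000; c,s=np.cos(x[2]),np.sin(x[2]); return np.array([x[0]+c*X[0]-s*X[1],x[1]+s*X[0]+c*X[1],X[2]])
for n,X in dict(fr82=(-165,-200,82),fr0=(-165,-200,0),fc82=(-165,0,82),fc120=(-165,0,120),fl120=(-165,200,120),fl0=(-165,200,0),knobhome=(-201,85,80),k16=(-217,85,80),k16top=(-217,85,93),key=(-115,-160,101)).items(): print(n,(proj(p,W(X))[0]/.7).round(0))
k=onz(p,(400*.7,314*.7),.093);print('if top front edge',k); 
g=onz(p,(119*.7,434*.7),.101);print('key',g)
E
```

```text
fr82 [ 74. 375.]
fr0 [125. 339.]
fc82 [302. 376.]
fc120 [292. 398.]
fl120 [551. 397.]
fl0 [516. 338.]
knobhome [402. 335.]
k16 [402. 317.]
k16top [402. 322.]
key [117. 438.]
if top front edge [0.49232686 0.06687958 0.093     ]
key [ 0.62749257 -0.15812776  0.101     ]
```

```bash
python3 -m handwheel '[[[0,0,40],[0,0,0],1],[[0,0,80],[0,0,0],1],[[0,0,120],[0,0,0],1],[[0,0,160],[0,0,0],1],[[0,0,200],[0,0,0],1],[[0,0,224],[0,0,0],1],[[-10,0,224],[0,0,0],1],[[-20,0,224],[0,0,0],1],[[-25,0,224],[0,0,0],1],[[-29,0,224],[0,0,0],1],[[-33,0,224],[0,0,0],1],[[-33,0,224],[0,0,0],1]]'
python3 - <<'E'
from h import *
p=wcam(); cv2.imwrite('pics/w2.png',cv2.resize(p['frame'][:,:,::-1],(800,600)))
E
```

```text
t: 4.42
eef_pos: [0.4821, 0.0671, 0.0778]
tool_rot: [0.002, -0.062, 0.998, 0.0]
contact_force: [0.1, 0.3, -0.6]
gripper_width: 0.004
```

View pics/w2.png

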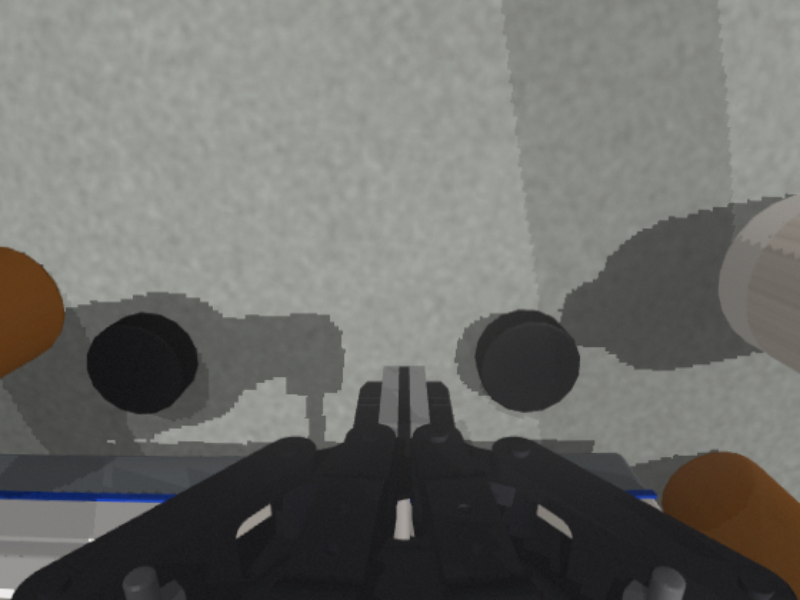

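The fingers now hide the knob, with a cap on either side at a safe distance. I'll push gently, with force checks.

```bash
python3 -m handwheel '[[[-3,0,0],[0,0,0],1],[[-6,0,0],[0,0,0],1],[[-9,0,0],[0,0,0],1],[[-12,0,0],[0,0,0],1],[[-15,0,0],[0,0,0],1],[[-17,0,0],[0,0,0],1],[[-19,0,0],[0,0,0],1],[[-20,0,0],[0,0,0],1]]'; python3 -m handwheel '[[[-1,0,0],[0,0,0],1],[[-2,0,0],[0,0,0],1],[[-3,0,0],[0,0,0],1]]'; python3 -m handwheel '[[[-1,0,0],[0,0,0],1],[[-2,0,0],[0,0,0],1]]'
```

```text
t: 5.13
eef_pos: [0.5, 0.0692, 0.0762]
tool_rot: [-0.0, -0.062, 0.998, 0.0]
contact_force: [-2.3, 0.1, 0.2]
gripper_width: -0.001
t: 5.38
eef_pos: [0.5028, 0.0695, 0.0762]
tool_rot: [-0.0, -0.062, 0.998, 0.0]
contact_force: [-2.8, 1.0, -0.5]
gripper_width: -0.001
t: 5.55
eef_pos: [0.5048, 0.0698, 0.0762]
tool_rot: [-0.0, -0.062, 0.998, 0.0]
contact_force: [-2.9, 1.3, -0.3]
gripper_width: 0.001
```

```bash
for i in 1 2 3; do python3 -m handwheel '[[[-1,0,0],[0,0,0],1],[[-2,0,0],[0,0,0],1]]' | sed -n '1,2p;4p'; done
```

```text
t: 5.72
eef_pos: [0.5065, 0.07, 0.0762]
contact_force: [-5.3, 1.0, 2.0]
t: 5.88
eef_pos: [0.5065, 0.0699, 0.0759]
contact_force: [-10.3, -0.1, 7.9]
t: 6.05
eef_pos: [0.5065, 0.0698, 0.0756]
contact_force: [-15.8, 0.4, 10.1]
```

The stop is firm: x stayed at 0.5065 while the force rose to 16 N. I'll back off, rise and go to the spot behind the lid's free edge.

```bash
python3 -m handwheel '[[[10,0,0],[0,0,0],1],[[40,0,0],[0,0,0],1],[[45,0,-30],[0,0,0],1],[[45,0,-70],[0,0,0],1],[[45,0,-110],[0,0,0],1],[[45,0,-150],[0,0,0],1],[[45,0,-190],[0,0,0],1],[[45,0,-230],[0,0,0],1],[[30,0,-260],[0,0,0],1],[[0,0,-265],[0,0,0],1],[[-40,0,-265],[0,0,0],1],[[-80,0,-265],[0,0,0],1],[[-120,0,-265],[0,0,0],1],[[-152,0,-265],[0,0,0],1],[[-152,0,-265],[0,0,0],1],[[-152,0,-265],[0,0,0],1]]'
python3 - <<'E'
from h import *
p=viewer.read_camera('scene'); cv2.imwrite('pics/s2.png',cv2.resize(p['frame'][60:330,90:430,::-1],None,fx=2.2,fy=2.2,interpolation=3))
x=np.load('x.npy'); x[0]=.728; goal([.664,.089,.30],x[2])
E
```

```text
t: 7.38
eef_pos: [0.6631, 0.0889, 0.3401]
tool_rot: [0.0, -0.062, 0.998, -0.001]
contact_force: [0.7, 0.2, -0.3]
gripper_width: 0.003
shift [-2.   0.2 40.8] rot [-0.1  0.  -0.4]
```

View pics/s2.png

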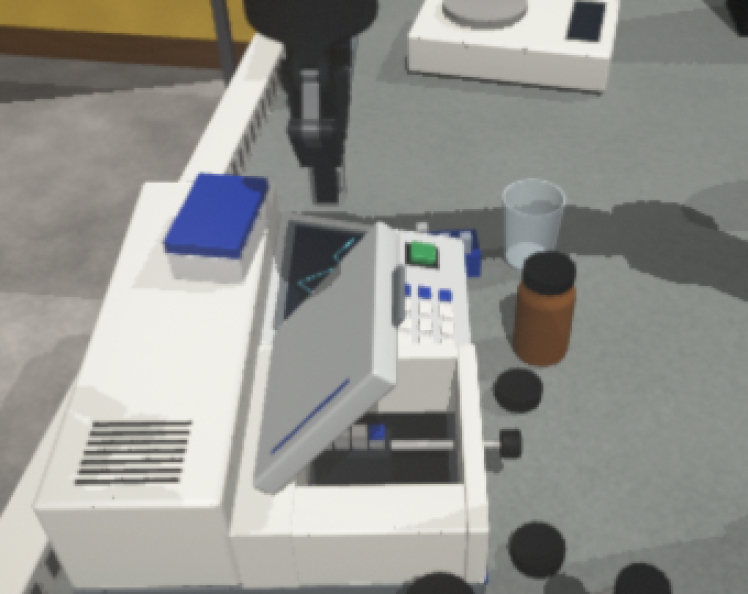

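The picture shows the knob further in, the caps and jar where they were, and the fingertip at (325,200), above and behind the lid's free edge at (385,300). I'll descend in steps to find contact.

```bash
python3 -m handwheel '[[[0,0,25],[0,0,0],1],[[0,0,50],[0,0,0],1],[[0,0,65],[0,0,0],1],[[0,0,72],[0,0,0],1],[[0,0,76],[0,0,0],1],[[0,0,80],[0,0,0],1]]'| sed -n '1,2p;4p'; for i in 1 2 3; do python3 -m handwheel '[[[0,0,4],[0,0,0],1],[[0,0,8],[0,0,0],1]]' | sed -n '1,2p;4p'; done
```

```text
t: 7.93
eef_pos: [0.6617, 0.089, 0.2625]
contact_force: [-0.1, 0.6, 1.3]
t: 8.1
eef_pos: [0.6622, 0.0892, 0.2543]
contact_force: [0.0, -0.3, -0.1]
t: 8.27
eef_pos: [0.6619, 0.0893, 0.2454]
contact_force: [-1.1, -0.0, -0.4]
t: 8.43
eef_pos: [0.662, 0.0893, 0.2371]
contact_force: [1.0, 0.7, 3.4]
```

```bash
python3 -m handwheel '[[[5,0,4],[0,0,0],1],[[10,0,8],[0,0,0],1],[[14,0,11],[0,0,0],1],[[17,0,14],[0,0,0],1],[[21,0,17],[0,0,0],1],[[24,0,20],[0,0,0],1],[[27,0,24],[0,0,0],1],[[31,0,27],[0,0,0],1],[[34,0,31],[0,0,0],1],[[36,0,35],[0,0,0],1],[[39,0,39],[0,0,0],1],[[41,0,43],[0,0,0],1],[[44,0,47],[0,0,0],1],[[46,0,51],[0,0,0],1],[[48,0,55],[0,0,0],1]]'| sed -n '1,2p;4p'; python3 -m handwheel '[[[2,0,4],[0,0,0],1],[[4,0,8],[0,0,0],1],[[6,0,13],[0,0,0],1],[[7,0,17],[0,0,0],1],[[8,0,21],[0,0,0],1]]' | sed -n '1,2p;4p'
```

```text
t: 9.68
eef_pos: [0.6135, 0.0832, 0.1818]
contact_force: [-1.2, -0.4, 2.3]
t: 10.1
eef_pos: [0.6057, 0.0823, 0.1607]
contact_force: [-1.1, -0.1, 3.1]
```

```bash
python3 -m handwheel '[[[1,0,2],[0,0,0],1],[[2,0,4],[0,0,0],1],[[2,0,6],[0,0,0],1],[[3,0,8],[0,0,0],1],[[3,0,10],[0,0,0],1],[[3,0,11],[0,0,0],1],[[3,0,12],[0,0,0],1]]'| sed -n '1,2p;4p'; for i in 1 2; do python3 -m handwheel '[[[0,0,1],[0,0,0],1],[[0,0,2],[0,0,0],1]]' | sed -n '1,2p;4p'; done
```

```text
t: 10.68
eef_pos: [0.6027, 0.0819, 0.149]
contact_force: [-0.7, -0.1, 2.7]
t: 10.85
eef_pos: [0.6029, 0.0819, 0.1471]
contact_force: [-1.6, -0.6, 2.1]
t: 11.02
eef_pos: [0.603, 0.0819, 0.1451]
contact_force: [-2.3, 0.4, 1.9]
```

```bash
for i in 1 2 3; do python3 -m handwheel '[[[0,0,1],[0,0,0],1],[[0,0,1],[0,0,0],1]]' | sed -n '1,2p;4p'; done
```

```text
t: 11.18
eef_pos: [0.6032, 0.0819, 0.1442]
contact_force: [0.2, -0.8, 0.1]
t: 11.35
eef_pos: [0.6033, 0.082, 0.1441]
contact_force: [-4.5, -0.2, 8.6]
t: 11.52
eef_pos: [0.6033, 0.082, 0.144]
contact_force: [-6.5, -0.8, 15.1]
```

The lid stopped hard at tip height 0.144, which is the shut height. I'll lift off and go for a close look at the key.

```bash
python3 -m handwheel '[[[0,0,-10],[0,0,0],1],[[0,0,-40],[0,0,0],1],[[10,-30,-75],[0,0,0],1],[[30,-70,-80],[0,0,0],1],[[40,-110,-80],[0,0,0],1],[[50,-150,-80],[0,0,0],1],[[60,-170,-80],[0,0,0],1],[[60,-170,-80],[0,0,0],1],[[60,-170,-80],[0,0,0],1]]'
python3 - <<'E'
from h import *
p=wcam(); cv2.imwrite('pics/w3.png',cv2.resize(p['frame'][:,:,::-1],(800,600)))
x=np.load('x.npy')
for r in viewer.outline_of(p,'start_key_top')[:2]:
    m=r['mask']; v,u=np.nonzero(m); print(r['score'],r['rect'],(u.mean(),v.mean()),onz(p,(u.mean(),v.mean()),.100),onz(p,r['rect'][:2],.100))
hsv=cv2.cvtColor(p['frame'],cv2.COLOR_RGB2HSV); m=cv2.inRange(hsv,(45,80,40),(85,255,255)); v,u=np.nonzero(m); print(len(u),u.min(),u.max(),v.min(),v.max(),onz(p,(np.median(u),np.median(v)),.100))
E
```

```text
t: 12.27
eef_pos: [0.5643, -0.0966, 0.2227]
tool_rot: [0.0, -0.06, 0.998, -0.0]
contact_force: [1.0, 0.7, -0.3]
gripper_width: 0.002
0.9 [202.9, 263.4, 31.7, 28.7] (np.float64(202.9723820483314), np.float64(262.79056386651325)) [ 0.62900069 -0.16045423  0.1       ] [ 0.62961216 -0.16049306  0.1       ]
879 188 218 249 278 [ 0.62920497 -0.16042082  0.1       ]
```

View pics/w3.png

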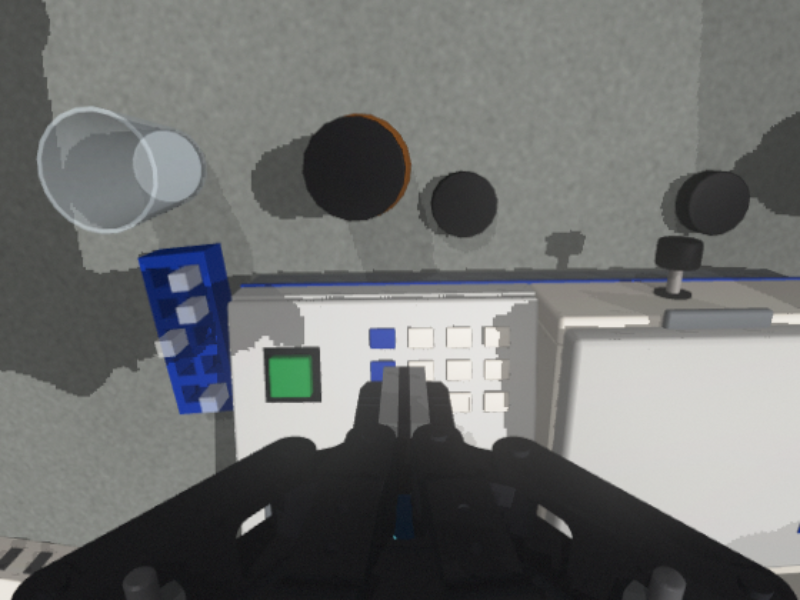

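The picture shows the lid flat, the knob in, and the green key at (292,376), clear of everything. Now I'll work out the hover pose.

```bash
python3 - <<'E'
from h import *
goal([.621,-.161,.139],.13,.2)
E
```

```text
shift [-46.9 -74.5  83.3] rot [  0.  -11.4  -0.3]
```

```bash
python3 -m handwheel '[[[-20,-35,0],[0,-5,0],1],[[-47,-74,10],[0,-11.4,0],1],[[-47,-74,30],[0,-11.4,0],1],[[-47,-74,60],[0,-11.4,0],1],[[-47,-74,75],[0,-11.4,0],1],[[-47,-74,83],[0,-11.4,0],1],[[-47,-74,83],[0,-11.4,0],1],[[-47,-74,83],[0,-11.4,0],1]]'
python3 - <<'E'
from h import *
goal([.629,-.160,.100],.13,.2)
p=wcam(); m=cv2.inRange(cv2.cvtColor(p['frame'],cv2.COLOR_RGB2HSV),(45,80,40),(85,255,255)); print(m.any())
E
```

```text
t: 13.03
eef_pos: [0.6212, -0.1607, 0.1396]
tool_rot: [0.099, -0.063, 0.993, 0.006]
contact_force: [0.2, 0.3, 0.6]
gripper_width: 0.002
shift [ 0.2 -0.3 40.3] rot [-0.  -0.  -0.2]
True
```

```bash
python3 -m handwheel '[[[0,0,10],[0,0,0],1],[[0,0,20],[0,0,0],1],[[0,0,28],[0,0,0],1],[[0,0,33],[0,0,0],1],[[0,0,36],[0,0,0],1],[[0,0,38],[0,0,0],1]]'| sed -n '1,2p;4p'; for i in 1 2 3 4; do python3 -m handwheel '[[[0,0,1],[0,0,0],1],[[0,0,2],[0,0,0],1]]' | sed -n '1,2p;4p'; done
```

```text
t: 13.58
eef_pos: [0.6277, -0.1609, 0.1013]
contact_force: [-0.2, -0.5, 0.0]
t: 13.75
eef_pos: [0.6284, -0.161, 0.1001]
contact_force: [-0.8, 0.4, 0.2]
t: 13.92
eef_pos: [0.6287, -0.161, 0.0984]
contact_force: [-2.0, -0.2, 2.3]
t: 14.08
eef_pos: [0.6291, -0.1609, 0.0965]
contact_force: [-1.2, -0.7, 4.0]
t: 14.25
eef_pos: [0.6295, -0.1609, 0.0949]
contact_force: [-7.4, 1.4, 17.6]
```

The key bottomed: the force jumped from 4 to 19 N after about 5 mm. I'll back off and check.

```bash
python3 -m handwheel '[[[0,0,0],[0,0,0],1],[[0,0,-4],[0,0,0],1],[[0,0,-12],[0,0,0],1],[[0,0,-40],[0,0,0],1],[[10,20,-80],[0,0,0],1],[[40,60,-130],[0,0,0],1],[[70,80,-160],[0,0,0],1],[[90,80,-170],[0,0,0],1],[[90,80,-170],[0,0,0],1],[[90,80,-170],[0,0,0],1]]'
python3 - <<'E'
from h import *
a=viewer.read_camera('scene');b=viewer.read_camera('top')
f=lambda i:cv2.resize(i[:,:,::-1],None,fx=2,fy=2,interpolation=3)
cv2.imwrite('pics/s4.png',np.hstack([f(a['frame'][90:390,100:300]),f(a['frame'][90:390,300:430]*0+b['frame'][50:350,240:370])])) if 0 else cv2.imwrite('pics/s4.png',np.vstack([f(a['frame'][150:300,90:430]),f(b['frame'][150:280,130:470])]))
E
```

```text
t: 15.08
eef_pos: [0.4968, -0.0955, 0.245]
tool_rot: [0.101, -0.062, 0.993, 0.007]
contact_force: [-0.6, -0.4, -0.8]
gripper_width: -0.001
```

View pics/s4.png

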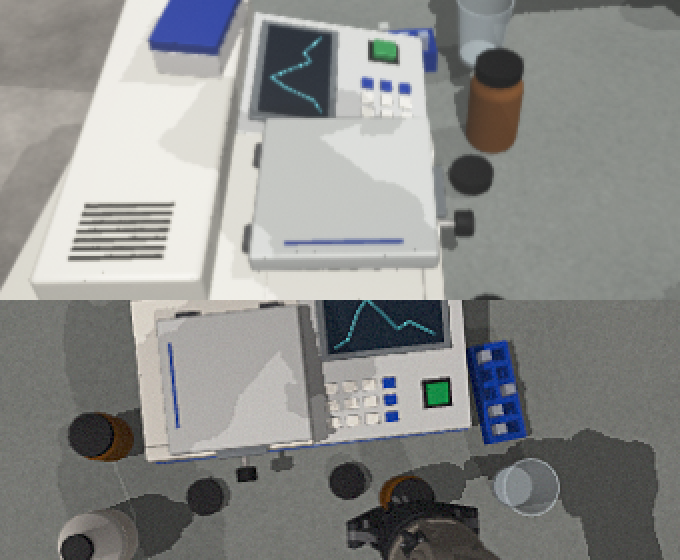

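The lid lies flat, the knob is in (crop (462,224)), the key is up and the bystanders haven't moved. The arm is clear, so I'll hand in.

```bash
python3 -c "
from station import bot; print(bot.hand_in())"
```

```text
the job is handed in; nothing more can be done
None
```

The job is done and handed in at about 15 s of the 54 s limit; the hand-in gives no verdict.

- **Cell changer:** I pushed the knob in with closed fingertips until it hit its end stop. The tip stayed at x = 0.5065 m while the force rose to about 19 N.
- **Lid:** I pushed it shut at about 2–3 N. It stopped with the fingertip at z = 0.144 m, the given height for a shut lid. The force reached about 16 N on the last step before I lifted off.
- **Start key:** I pressed it about 5 mm along the slope. The force jumped from 4 to 19 N at the bottom, and then I released it.

In the last scene and top pictures the lid lies flat, the knob is in, and the key looks up again. The jars, caps, rack, beaker and the part of the box in view look unmoved, and the arm was clear of everything. I judged these pictures by eye and did not measure how far the key had come back up. No check failed. The first camera fit of the instrument was about 3–4 mm off in x; I corrected it with the wrist view and the knob stop.

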